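Spot-check a ring casting with a hand probe

TASK

First press the centring cap in the middle of the ring casting down until it is fully home. Then take the probe from its stand and, holding it upright, gently touch its sprung tip on the centre mark of each of the three round test pads in turn, the narrowest first, then the medium one, then the widest, each time pushing the tip in about 5 mm and pausing for half a second. Finally hang the probe back in the fork of its stand and let go, leaving the other things on the bench alone.

Things in the scene. Friction and masses are not known exactly. Their poses are not given: they have to be found in the camera images.
- casting: grey toothed ring casting (outside 228 mm over the teeth, top face 44 mm above the bench, bore 100 mm) lying on a round dark fixture plate, all fixed to the bench. Origin: centre of the plate's underside, on the bench; z up. Three test pads stand on its top face, 79 mm from its axis, 120 degrees apart, in any order
- cap_top (a point): centre of the flat top of the centring cap, in the middle of the ring: a black knob 44 mm wide and 32 mm tall on a dark flange 108 mm wide. Fully home, the flange (8 mm thick) lies on the ring's top face and this point is 84 mm above the bench; at the start it stands 9 to 14 mm proud. It moves straight down, stiffly (about 8 N), and stays where it is left
- cap (a joint): how far the centring cap has been pressed down, in m: 0 = fully raised, 0.014 = fully home
- probe: hand probe 175 mm long, hanging upright in the fork of the stand. Origin: centre of the underside of its collar, z up along the probe towards the handle. Collar 48 mm wide, 6 mm thick (z 0 to 6 mm); black round handle 30 mm wide from z = 6 to 80 mm, the place to grip; below the collar a steel barrel 24 mm wide down to z = -55 mm, a nose 18 mm wide to z = -75 mm, then the brass tip. About 235 g
- tip (a point): lowest point of the probe's sprung brass tip (10 mm wide, round-ended), 95 mm below the probe's origin when not pressed; it moves with the tip
- plunger (a joint): how far the sprung tip is pushed into the probe, in m: 0 = free, 0.010 = at its stop; the spring gives 3 N at the start and 8 N at the stop
- stand: probe stand fixed to the bench: base 130 x 110 mm, a fork plate with its upper face 125 mm above the bench. Origin: centre of the base's underside; the fork's slot opens to the stand's -x
- fork (a point): where the probe's origin sits when it hangs: on the upper face of the fork, mid-slot. The slot is 32 mm wide (along the stand's y), runs from 20 mm behind this point (+x, closed end) to 32 mm before it (-x, open end); the prongs are 24 mm wide and 12 mm thick
- collar: loose cast collar, 90 mm wide, 40 mm tall, bystander. Origin: centre of its underside
- wire_brush: wooden wire brush 225 mm long, 30 mm wide, 26 mm tall, lying, bystander. Origin: on the bench beneath it, its x along the brush
- grinder: grey angle grinder, about 240 mm long and 76 mm tall, lying, bystander. Origin: on the bench beneath it, its x along the body
- pad_narrow: round bright test pad, 22 mm wide, standing 30 mm above the ring's top face (its top 74 mm above the bench). Origin: centre of its top face, where a dark spot 8 mm wide marks the test point
- pad_medium: round bright test pad, 32 mm wide, standing 20 mm above the ring's top face (its top 64 mm above the bench). Origin: centre of its top face, where a dark spot 8 mm wide marks the test point
- pad_wide: round bright test pad, 44 mm wide, standing 10 mm above the ring's top face (its top 54 mm above the bench). Origin: centre of its top face, where a dark spot 8 mm wide marks the test point

How it is judged:
By the outcome, as a careful person would: the job done as asked, in the order asked, and still so for the second after the job is handed in, with the robot touching nothing.
It also fails if it takes over 64 s, if anything falls off the work surface, if the arm or the gripper's body presses on something with over 40 N, if the wrist force passes 120 N, or if a joint passes its speed limit or range.

ROBOT

A 7-joint arm with a two-finger parallel gripper is mounted at the origin on the work surface. World frame = base frame: x ahead of the robot, y to its left, z up, the work surface at z = 0. Lengths are in m, angles in rad, forces in N, time in s.
With the tool pointing down it reaches from about 0.425 to 0.875 m from the base axis. Payload 4.7 kg.
Tool frame: the origin (TCP) lies at the very end of the fingers, on their centre line; the grasp point (between the pads) lies 19 mm behind it; z points along the fingers, y is the line along which they close (so a half turn about z gives the same grasp; the last joint's range is limited). The gripper opens to 87 mm and grips with 3 to 60 N. Pads are 19 mm wide; open, the fingers measure 117 mm over their backs; the gripper's body (75 mm by 190 mm) begins 51 mm behind the grasp point.
Start: joints at [1.343, 0.321, -0.07, 1.45, 0.023, 1.371, -0.057], TCP at [0.156, -0.631, 0.223] pointing down, gripper open.
Joint ranges: [-2.86, 2.86], [-0.3, 2.09], [-1.38, 1.24], [0.06, 2.45], [-1.56, 4.7], [0.09, 2.05], [-2.69, 2.69]. Speed limits (rad/s): [2.57, 2.57, 3.14, 3.14, 3.14, 3.14, 3.14].

INTERFACE

Orientations are given as a rotation vector (axis times angle).
In Python, from bench import ctrl, get_image, job gives the robot as it stands.
- The arm moves only by the shell command python3 -m crank 'ROWS' [FORCE]. ROWS is JSON, a list that holds one entry, the list of rows, each a list of 5 numbers: the shift along the tool's x, y, z in mm, then the turn about the tool's z in rad, then the closure, from -1 (fully open) to 1 (shut), so that 0 is half open. A call has 1 to 10 rows; each row shifts and turns the commanded pose from where the row before left it, along the tool's axes as they then stand; what a row does not reach is not made up. A row lasts 1/12 s, in which the tool goes at most 41.7 mm and 7.16 degrees, less where a joint would pass 70% of its speed; a pose out of reach is approached as far as the arm can. A call with a gripper value outside its range is refused whole. The fingers move at their own pace and stop on an object; FORCE is the grip in N (left out, the last holds). Time passes only in rows, so rows that do not move let the fingers close. It gives the time, the measured TCP pose, the force, the opening and the grip force at its end, in the units of the state.
- ctrl.get_state(): the state, without advancing time (a new reading comes with each control period).
- get_image(name): name is "scene" or "top" or "wrist"; returns a dict with "pixels" (384x512x3 uint8, red, green, blue), "fx", "fy", "cx", "cy" (pixels), "k1" (the pictures are not rectified: a ray, as slopes to the right and down, at radius r is drawn at 1 + k1 r^2 times it, then the intrinsics apply), "T" (4x4, takes a point from camera to world coordinates); the wrist camera has in their place "T_tool_cam" (4x4, takes a point from camera to tool coordinates, whose origin is the TCP and whose axes are the flange's). Camera axes: x right, y down, z forward; pixel columns grow to the right and rows downward; lengths in m; the calibration is good to about 2 mm. A picture is of the moment at which its call begins: read the wrist's pose just before it. There is no depth.
- job.close_job(): hands the job in; it is judged then, once.
The state is a dict: "time": time; "joint_positions": joint angles; "qd": joint speeds; "joint_torque": joint torques, N m; "position": TCP position; "tool_rot": TCP orientation; "ft_force": force on the tool from outside, world axes, zero at the start; "torque": the same for the moment, N m; "grip_width": opening from 0.0 (shut) to 1.0 (fully open); "grip_force": force on a finger pad.
Only numpy, scipy, OpenCV 4.12 (cv2) and the standard library are available. Lean on these libraries where they do the work, as an engineer would, in place of code of your own. Each camera call takes 0.05 s, during which the arm holds its last target. There are 200 camera calls.

## Working session

There is one attempt and no reset: what is moved stays moved. The work goes in short steps, Python scripts to look and compute and a shell command to move; the robot and the scene stay as the last step left them, time stands still between calls to the robot, and variables do not carry over. Pictures are saved under pics/ and viewed, at most 14 in all, crops included, and the job is handed in when it is done.

```bash
ls; mkdir -p pics; cat > h.py <<'E'
import numpy as np, cv2
from bench import ctrl, get_image, job
from scipy.spatial.transform import Rotation as R
def grab(n,f):
    s=ctrl.get_state(); im=get_image(n); 
    cv2.imwrite('pics/'+f,im['pixels'][:,:,::-1])
    T=im['T'] if 'T' in im else tcp(s)@np.array(im['T_tool_cam'])
    np.savez('pics/'+f+'.npz',T=T,K=[im['fx'],im['fy'],im['cx'],im['cy'],im['k1']])
    return im
def tcp(s):
    T=np.eye(4);T[:3,:3]=R.from_rotvec(s['tool_rot']).as_matrix();T[:3,3]=s['position'];return T
def px(f,u,v,z):
    d=np.load('pics/'+f+'.npz');T=d['T'];fx,fy,cx,cy,k=d['K']
    a=np.array([(u-cx)/fx,(v-cy)/fy]);p=a.copy()
    for _ in range(30): p=a/(1+k*(p@p))
    r=T[:3,:3]@np.array([*p,1]);o=T[:3,3]
    return (o+r*(z-o[2])/r[2])[:2]
def proj(f,X):
    d=np.load('pics/'+f+'.npz');T=d['T'];fx,fy,cx,cy,k=d['K']
    c=np.linalg.inv(T)@np.array([*X,1]);p=c[:2]/c[2];p=p*(1+k*(p@p))
    return np.array([fx*p[0]+cx,fy*p[1]+cy])
def to_tool(xyz):
    s=ctrl.get_state();T=tcp(s);return np.round(1000*T[:3,:3].T@(np.array(xyz)-T[:3,3]),1)
E
python3 - <<'E'
from h import *
s=ctrl.get_state();print(s);print(tcp(s).round(4))
for n in('top','scene','wrist'):
    im=grab(n,n+'0.png');print(n,im.get('T'),im['fx'],im['k1'],im.get('T_tool_cam'))
E
```

```text
pics
{'time': 0.0, 'joint_positions': array([ 1.3431073 ,  0.32184297, -0.07008658,  1.45168698,  0.02256668,
        1.37077006, -0.05687615]), 'qd': array([-0.00102637, -0.00018845,  0.0010546 ,  0.00048676,  0.0005786 ,
        0.0013375 , -0.00012627]), 'joint_torque': array([-9.18877267e-04, -4.91292500e+01, -4.04302133e-01, -3.12533355e+01,
       -6.39675278e-02,  4.34120209e-02,  1.57358295e-04]), 'position': array([ 0.15546835, -0.6305652 ,  0.22144252]), 'tool_rot': array([-3.11676911e+00, -3.78725528e-01,  4.63412520e-04]), 'ft_force': array([-0.10400339, -0.53948376, -0.64659095]), 'torque': array([ 0.00080352, -0.0226846 , -0.04203476]), 'grip_force': 0.0, 'grip_width': 0.9979339999090955}
[[ 9.709e-01  2.395e-01 -5.000e-04  1.555e-01]
 [ 2.395e-01 -9.709e-01  1.800e-03 -6.306e-01]
 [-1.000e-04 -1.900e-03 -1.000e+00  2.214e-01]
 [ 0.000e+00  0.000e+00  0.000e+00  1.000e+00]]
top [[-1.68035746e-01 -9.64687249e-01  2.02836140e-01  4.03937960e-01]
 [-9.85780861e-01  1.64499775e-01 -3.42916555e-02 -1.15484829e-01]
 [-2.85776531e-04 -2.05714209e-01 -9.78612069e-01  1.08305864e+00]
 [ 0.00000000e+00  0.00000000e+00  0.00000000e+00  1.00000000e+00]] 392.4194071419859 -9.611075653160497e-05 None
scene [[-0.26902462  0.58898215 -0.76205366  1.39579805]
 [ 0.96302708  0.15274694 -0.22191714  0.11599721]
 [-0.01430387 -0.79357948 -0.60829845  0.72670047]
 [ 0.          0.          0.          1.        ]] 424.0160593089942 -0.0409081697050359 None
wrist None 303.9945192163569 -0.07309518540164005 [[ 5.91587032e-04 -9.61267791e-01 -2.75615463e-01  7.58875005e-02]
 [ 9.99999729e-01  6.89496977e-04 -2.58346770e-04  3.63958189e-04]
 [ 4.38376458e-04 -2.75615236e-01  9.61267939e-01 -1.62760791e-01]
 [ 0.00000000e+00  0.00000000e+00  0.00000000e+00  1.00000000e+00]]
```

View pics/top0.png

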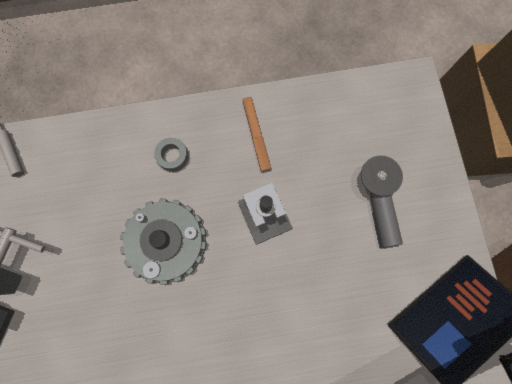

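View pics/scene0.png

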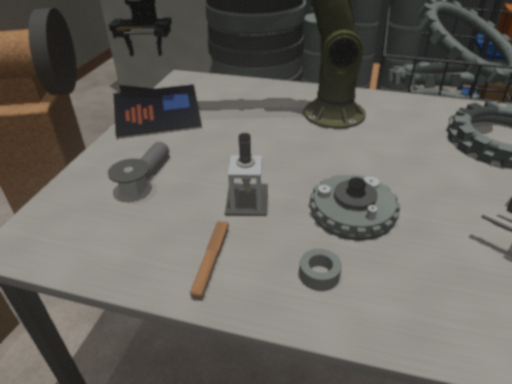

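```bash
python3 - <<'E'
from h import *
f='top0.png'
for n,u,v,z in[('cast',163,241,.044),('cap',159,240,.095),('nar',140,217,.074),('med',190,233,.064),('wide',151,269,.054),('handle',266,204,.205),('base',266,219,.01),('collar',172,154,.04),('brush',257,134,.02),('grind',381,175,.07)]:
    print(n,px(f,u,v,z).round(4))
t=cv2.imread('pics/top0.png')[165:260,225:310]; s=cv2.imread('pics/scene0.png')[125:225,205:290]
w=cv2.resize(cv2.imread('pics/wrist0.png'),(320,240))
a=cv2.resize(t,None,fx=4.6,fy=4.6,interpolation=2); b=cv2.resize(s,(395,437),interpolation=2)
cv2.imwrite('pics/c1.png',np.hstack([a,b]) if a.shape[0]==b.shape[0] else np.hstack([cv2.resize(a,(391,437)),b]))
E
```

```text
cast [0.524 0.114]
cap [0.5223 0.1123]
nar [0.592  0.1587]
med [0.5305 0.0381]
wide [0.4569 0.1507]
handle [ 0.5491 -0.162 ]
base [ 0.5402 -0.165 ]
collar [0.7584 0.0616]
brush [ 0.7835 -0.1815]
grind [ 0.597 -0.484]
```

View pics/c1.png

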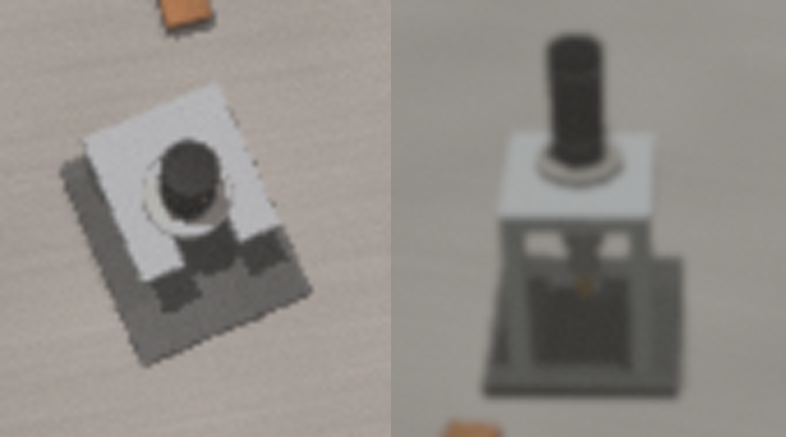

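```bash
python3 - <<'E'
from h import *
f='top0.png'
P=[px(f,225+a/4.6,165+b/4.6,.125) for a,b in[(85,142),(218,87),(282,228),(145,280)]]
P=np.array(P);print(P.round(4)); 
for i in range(4):print(np.linalg.norm(P[i]-P[i-1]).round(4))
op=(P[2]+P[3]-P[0]-P[1])/2;u=op/np.linalg.norm(op);print('open dir',u, 'fork pt',((P[2]+P[3])/2-u*.032).round(4))
print(to_tool([.545,-.163,.33]))
E
```

```text
[[ 0.5919 -0.1145]
 [ 0.6099 -0.1908]
 [ 0.528  -0.2109]
 [ 0.5128 -0.1339]]
0.0815
0.0783
0.0843
0.0784
open dir [-0.97116381 -0.23841318] fork pt [ 0.5515 -0.1648]
[ 490.2 -360.9 -107.8]
```

```bash
python3 -m crank '[[[20,-15,-20,0,1],[28,-20,-20,0,1],[29,-21,-20,0,1],[29,-21,-20,0,1],[29,-21,-20,0,1],[29,-21,0,0,1],[29,-21,0,0,1],[29,-21,0,0,1],[29,-21,0,0,1],[29,-21,0,0,1]]]' && python3 -m crank '[[[29,-22,0,0,1],[29,-22,0,0,1],[29,-22,0,0,1],[29,-22,0,0,1],[29,-22,0,0,1],[29,-22,0,0,1],[20,-15,0,0,1],[10,-8,-5,0,1],[5,-5,0,0,1],[0,0,0,0,1]]]'; python3 - <<'E'
from h import *
s=ctrl.get_state();print(s['time'],s['qd'].round(3));print(tcp(s).round(4));print(to_tool([.545,-.163,.33]))
grab('wrist','w1.png')
print(proj('w1.png',[.5515,-.1648,.125]),proj('w1.png',[.5515,-.1648,.205]))
E
```

```text
time: 0.98
position: [0.3796, -0.3653, 0.3225]
tool_rot: [3.118, 0.379, -0.0]
ft_force: [-0.1, 0.4, 0.1]
grip_width: 0.324
grip_force: 0.0
time: 1.82
position: [0.5441, -0.1598, 0.3274]
tool_rot: [-3.117, -0.384, -0.0]
ft_force: [0.1, 0.5, -0.3]
grip_width: 0.005
grip_force: 0.0
1.8167 [ 0.03  -0.011  0.039  0.017  0.01   0.006  0.023]
[[ 9.702e-01  2.424e-01  1.000e-04  5.441e-01]
 [ 2.424e-01 -9.702e-01  7.000e-04 -1.598e-01]
 [ 3.000e-04 -6.000e-04 -1.000e+00  3.274e-01]
 [ 0.000e+00  0.000e+00  0.000e+00  1.000e+00]]
[ 0.1  3.3 -2.6]
[257.71604445 169.10888944] [259.03878416 184.74350106]
```

View pics/w1.png

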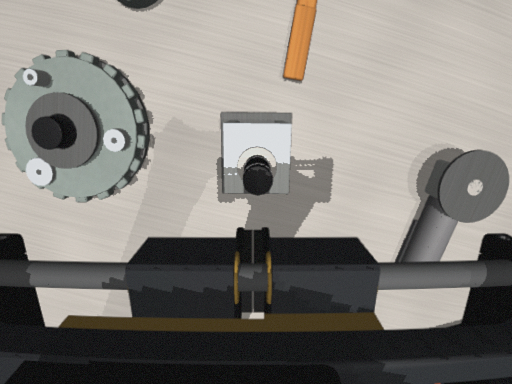

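```bash
python3 -m crank '[[[0,-20,0,0,1],[0,-30,5,0,1],[0,-35,5,0,1],[0,-35,10,0,1],[0,-35,10,0,1],[0,-35,10,0,1],[0,-35,10,0,1],[0,-25,7,0,1],[0,-15,0,0,1],[0,-4,0,0,1]]]'; python3 -m crank '[[[0,0,0,0,1],[0,0,0,0,1]]]'; python3 - <<'E'
from h import *
s=ctrl.get_state();print(s['time'],s['qd'].round(3));print(tcp(s).round(4))
grab('wrist','w2.png')
f='w1.png'
P=np.array([px(f,*p,.125) for p in[(222,123),(292,123),(290,193),(220,193)]]);print(P.round(4),P.mean(0))
im=cv2.imread('pics/w2.png')
cv2.imwrite('pics/w2b.png',cv2.resize(im,(800,600),interpolation=2))
E
```

```text
time: 2.7
position: [0.4775, 0.1015, 0.2702]
tool_rot: [3.118, 0.383, -0.001]
ft_force: [0.2, 0.3, 0.2]
grip_width: 0.008
grip_force: 0.0
time: 2.87
position: [0.4795, 0.0975, 0.2707]
tool_rot: [3.118, 0.375, 0.001]
ft_force: [-0.6, -0.2, -1.0]
grip_width: 0.004
grip_force: 0.0
2.8667 [ 0.01   0.009  0.012 -0.005  0.001  0.    -0.003]
[[ 9.716e-01  2.368e-01  6.000e-04  4.795e-01]
 [ 2.368e-01 -9.715e-01 -1.200e-03  9.750e-02]
 [ 3.000e-04  1.300e-03 -1.000e+00  2.707e-01]
 [ 0.000e+00  0.000e+00  0.000e+00  1.000e+00]]
[[ 0.5946 -0.1105]
 [ 0.6147 -0.1902]
 [ 0.532  -0.2113]
 [ 0.5108 -0.1267]] [ 0.5630411  -0.15968707]
```

View pics/w2b.png

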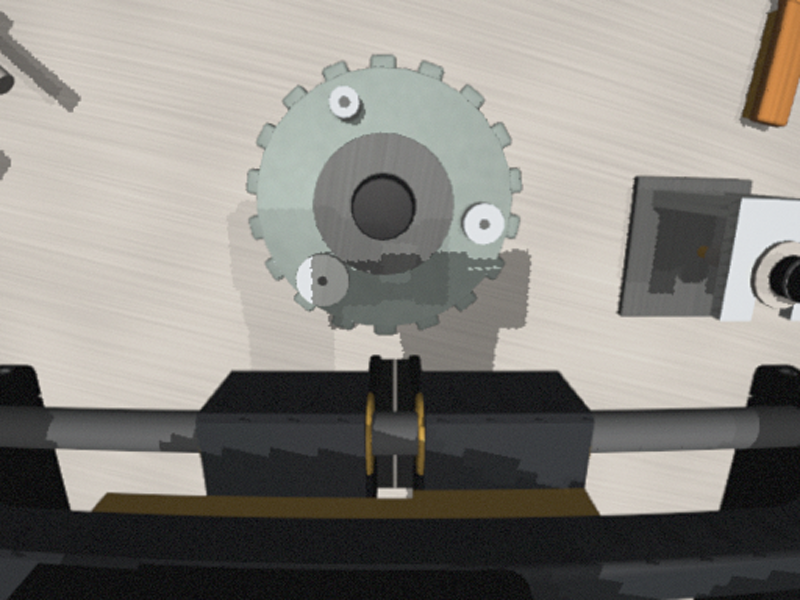

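```bash
python3 - <<'E'
from h import *
f='w2.png';g=cv2.cvtColor(cv2.imread('pics/'+f),cv2.COLOR_BGR2GRAY).astype(float)
Q=[]
for n,u,v,z in[('nar',344,102,.074),('med',484.5,224,.064),('wide',322,281,.054)]:
    u*=.64;v*=.64;a,b=int(round(u)),int(round(v));w=g[b-5:b+6,a-5:a+6]
    yy,xx=np.mgrid[b-5:b+6,a-5:a+6];m=np.clip(110-w,0,None)*((xx-u)**2+(yy-v)**2<20)
    uu,vv=(m*xx).sum()/m.sum(),(m*yy).sum()/m.sum()
    q=px(f,uu,vv,z);Q.append(q);print(n,u,v,uu.round(2),vv.round(2),q.round(4))
Q=np.array(Q);c=Q.mean(0);print('c',c.round(4),np.linalg.norm(Q-c,axis=1).round(4),(np.degrees(np.arctan2(*(Q-c).T[::-1]))).round(1))
print('knob',px(f,382*.64,207*.64,.095))
print(to_tool([*c,.12]))
np.save('pads.npy',Q)
E
```

```text
nar 220.16 65.28 nan nan [nan nan]
med 310.08 143.36 nan nan [nan nan]
wide 206.08 179.84 205.89 179.4 [0.4556 0.1524]
c [nan nan] [nan nan nan] [nan nan nan]
knob [0.52787386 0.1177199 ]
[nan nan nan]<stdin>:7: RuntimeWarning: invalid value encountered in scalar divide
```

```bash
python3 - <<'E'
from h import *
f='w2.png';g=cv2.cvtColor(cv2.imread('pics/'+f),cv2.COLOR_BGR2GRAY).astype(float)
Q=[]
for n,u,v,z,t in[('nar',344,102,.074,190),('med',484.5,224,.064,190),('wide',322,281,.054,110)]:
    u*=.64;v*=.64;a,b=int(round(u)),int(round(v));w=g[b-5:b+6,a-5:a+6]
    yy,xx=np.mgrid[b-5:b+6,a-5:a+6];m=np.clip(t-w,0,None)*((xx-u)**2+(yy-v)**2<16)
    uu,vv=(m*xx).sum()/m.sum(),(m*yy).sum()/m.sum()
    q=px(f,uu,vv,z);Q.append(q);print(n,u,v,w.min(),uu.round(2),vv.round(2),q.round(4))
Q=np.array(Q);c=Q.mean(0);print('c',c.round(4),np.linalg.norm(Q-c,axis=1).round(4),(np.degrees(np.arctan2(*(Q-c).T[::-1]))).round(1))
print(to_tool([*c,.12]))
np.save('pads.npy',Q)
E
```

```text
nar 220.16 65.28 121.0 219.97 64.84 [0.5922 0.1615]
med 310.08 143.36 113.0 309.59 143.16 [0.532  0.0386]
wide 206.08 179.84 57.0 205.89 179.4 [0.4556 0.1524]
c [0.5266 0.1175] [0.079  0.0791 0.0791] [ 33.9 -86.1 153.8]
[ 50.5  -8.7 150.6]
```

```bash
python3 -m crank '[[[10,-3,20,0,1],[15,-3,30,0,1],[15,-3,30,0,1],[10,0,30,0,1],[0,0,25,0,1],[0,0,12,0,1],[0,0,8,0,1],[0,0,4,0,1],[0,0,4,0,1],[0,0,3,0,1]]]'; python3 -m crank '[[[0,0,3,0,1],[0,0,3,0,1],[0,0,3,0,1],[0,0,3,0,1],[0,0,3,0,1],[0,0,2,0,1],[0,0,0,0,1]]]'; python3 -c "
from h import *
print(to_tool([.5266,.1175,.084]),ctrl.get_state()['ft_force'])"
```

```text
time: 3.75
position: [0.5264, 0.1201, 0.1056]
tool_rot: [3.118, 0.378, 0.004]
ft_force: [-0.9, -0.6, -0.6]
grip_width: 0.002
grip_force: 0.0
time: 4.33
position: [0.5259, 0.1203, 0.088]
tool_rot: [3.118, 0.379, 0.002]
ft_force: [0.6, 0.5, 3.2]
grip_width: 0.007
grip_force: 1.5
[-0.   2.9  4. ] [0.64181679 0.51277309 3.20158953]
```

```bash
python3 -m crank '[[[0,0,1.5,0,1],[0,0,1.5,0,1],[0,0,1.5,0,1],[0,0,1,0,1],[0,0,0,0,1]]]';python3 -m crank '[[[0,0,1,0,1],[0,0,1,0,1],[0,0,0,0,1]]]'; python3 -m crank '[[[0,0,1,0,1],[0,0,1,0,1],[0,0,0,0,1]]]'
```

```text
time: 4.75
position: [0.526, 0.1204, 0.0843]
tool_rot: [3.117, 0.379, 0.001]
ft_force: [-5.1, -2.1, 16.5]
grip_width: 0.007
grip_force: 8.3
time: 5.0
position: [0.5261, 0.1204, 0.0842]
tool_rot: [3.116, 0.378, 0.001]
ft_force: [-11.4, -3.5, 30.0]
grip_width: 0.004
grip_force: 14.8
time: 5.25
position: [0.5261, 0.1204, 0.0841]
tool_rot: [3.115, 0.378, 0.001]
ft_force: [-15.1, -5.2, 42.5]
grip_width: 0.004
grip_force: 21.3
```

```bash
python3 -m crank '[[[0,0,-15,0,1],[0,0,-35,0,1],[0,0,-40,0,0],[0,10,-40,0,-1],[-5,20,-40,0,-1],[-9,30,-30,0,-1],[-10,35,-5,0,-1],[-10,35,0,0,-1],[-10,35,0,0,-1],[-10,35,0,0,-1]]]'; python3 -m crank '[[[-10,35,0,0,-1],[-10,25,0,0,-1],[-8,15,0,0,-1],[0,6,0,0,-1],[0,0,0,0,-1],[0,0,0,0,-1]]]'; python3 - <<'E'
from h import *
print(tcp(ctrl.get_state()).round(4))
grab('wrist','w3.png')
cv2.imwrite('pics/w3b.png',cv2.resize(cv2.imread('pics/w3.png'),(800,600),interpolation=2))
print(to_tool([.552,-.163,.151]))
E
```

```text
time: 6.08
position: [0.5207, -0.0857, 0.2792]
tool_rot: [3.118, 0.379, 0.001]
ft_force: [1.0, 0.6, 0.3]
grip_width: 0.528
grip_force: 0.0
time: 6.58
position: [0.5136, -0.1679, 0.2787]
tool_rot: [-3.117, -0.381, -0.0]
ft_force: [-0.6, -0.1, 0.1]
grip_width: 0.955
grip_force: 0.0
[[ 9.706e-01  2.408e-01  1.000e-04  5.136e-01]
 [ 2.408e-01 -9.706e-01  1.100e-03 -1.679e-01]
 [ 4.000e-04 -1.000e-03 -1.000e+00  2.787e-01]
 [ 0.000e+00  0.000e+00  0.000e+00  1.000e+00]]
[ 38.    5.3 127.9]
```

View pics/w3b.png

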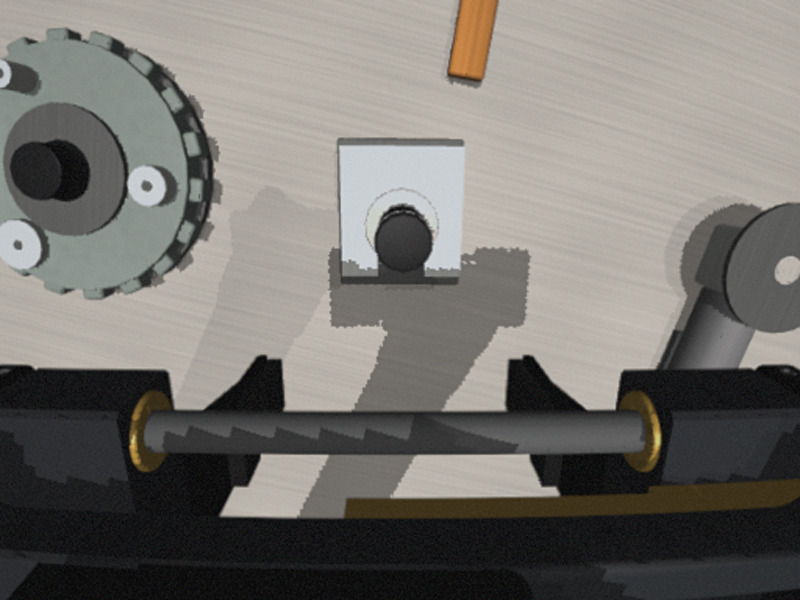

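```bash
python3 - <<'E'
from h import *
f='w3.png';p=lambda u,v,z:px(f,u*.64,v*.64,z)
print('handle',p(404,243,.205),'w',np.linalg.norm(p(376,243,.205)-p(432,243,.205)))
print('collar',p(402.5,224,.131),np.linalg.norm(p(366,224,.131)-p(439,224,.131)))
P=np.array([p(*q,.125) for q in[(340,146),(464,146),(458,278),(341,278)]]);print(P.round(4))
m=(P[2]+P[3])/2;print('fork',m+.032*np.array([.971,.24]),[np.linalg.norm(P[i]-P[i-1]).round(4) for i in range(4)])
h=p(404,243,.205);print(to_tool([*h,.151]))
E
```

```text
handle [ 0.55498169 -0.16287147] w 0.02797384497579207
collar [ 0.55662307 -0.16284869] 0.04739982307364969
[[ 0.5945 -0.1123]
 [ 0.6137 -0.189 ]
 [ 0.5298 -0.2088]
 [ 0.5105 -0.1314]]
fork [ 0.5511895  -0.16241174] [np.float64(0.0862), np.float64(0.0791), np.float64(0.0862), np.float64(0.0798)]
[ 41.    5.9 127.9]
```

```bash
python3 -m crank '[[[15,2,0,0,-1],[18,2,5,0,-1],[8,2,25,0,-1],[0,0,35,0,-1],[0,0,30,0,-1],[0,0,20,0,-1],[0,0,10,0,-1],[0,0,3,0,-1],[0,0,0,0,-1],[0,0,0,0,-1]]]' 30; python3 -c "
from h import *
print(to_tool([.5545,-.1628,.151]))"
```

```text
time: 7.47
position: [0.5557, -0.1649, 0.1525]
tool_rot: [3.117, 0.38, 0.004]
ft_force: [-1.1, -0.2, 1.0]
grip_width: 0.999
grip_force: 0.0
[-0.6 -2.4  1.5]
```

```bash
python3 -m crank '[[[-0.5,-2,1,0,-1],[0,0,0,0,0.2],[0,0,0,0,1],[0,0,0,0,1],[0,0,0,0,1],[0,0,0,0,1],[0,0,0,0,1],[0,0,0,0,1]]]' 30; python3 -c "
from h import *
print(tcp(ctrl.get_state()).round(4))"
```

```text
time: 8.13
position: [0.5534, -0.1636, 0.1499]
tool_rot: [3.119, 0.379, -0.0]
ft_force: [0.2, 0.2, -1.0]
grip_width: 0.553
grip_force: 0.0
[[ 9.709e-01  2.394e-01 -0.000e+00  5.534e-01]
 [ 2.394e-01 -9.709e-01 -1.000e-04 -1.636e-01]
 [-1.000e-04  1.000e-04 -1.000e+00  1.499e-01]
 [ 0.000e+00  0.000e+00  0.000e+00  1.000e+00]]
```

Fingers still closing.

```bash
python3 -m crank '[[[0,0,0,0,1],[0,0,0,0,1],[0,0,0,0,1],[0,0,0,0,1],[0,0,0,0,1],[0,0,0,0,1],[0,0,0,0,1],[0,0,0,0,1]]]' 30; python3 -c "
from h import *
print(tcp(ctrl.get_state()).round(4),ctrl.get_state()['ft_force'])"; python3 -m crank '[[[0,0,-2,0,1],[0,0,-3,0,1],[0,0,-10,0,1],[0,0,-20,0,1],[0,0,-30,0,1],[0,0,-30,0,1],[0,0,-25,0,1],[0,0,-10,0,1],[0,0,0,0,1],[0,0,0,0,1]]]'; python3 - <<'E'
from h import *
print(tcp(ctrl.get_state()).round(4))
grab('wrist','w4.png');grab('top','t4.png');grab('scene','s4.png')
a=cv2.resize(cv2.imread('pics/w4.png'),(400,300))
s=cv2.resize(cv2.imread('pics/s4.png')[90:240,180:380],(400,300),interpolation=2)
t=cv2.resize(cv2.imread('pics/t4.png')[120:270,180:380],(400,300),interpolation=2)
cv2.imwrite('pics/v4.png',np.vstack([np.hstack([a,s]),np.hstack([t,t*0])]))
E
```

```text
time: 8.8
position: [0.5534, -0.1631, 0.1499]
tool_rot: [-3.118, -0.379, 0.0]
ft_force: [-0.8, 1.8, 0.4]
grip_width: 0.338
grip_force: 30.0
[[ 9.708e-01  2.398e-01 -2.000e-04  5.534e-01]
 [ 2.398e-01 -9.708e-01  4.000e-04 -1.631e-01]
 [-1.000e-04 -5.000e-04 -1.000e+00  1.499e-01]
 [ 0.000e+00  0.000e+00  0.000e+00  1.000e+00]] [-0.83405513  1.83251629  0.39028106]
time: 9.63
position: [0.5533, -0.1637, 0.2794]
tool_rot: [3.118, 0.379, -0.0]
ft_force: [-0.2, 0.8, -2.6]
grip_width: 0.337
grip_force: 30.0
[[ 9.709e-01  2.393e-01 -3.000e-04  5.533e-01]
 [ 2.393e-01 -9.709e-01 -3.000e-04 -1.637e-01]
 [-3.000e-04  3.000e-04 -1.000e+00  2.794e-01]
 [ 0.000e+00  0.000e+00  0.000e+00  1.000e+00]]
```

View pics/v4.png

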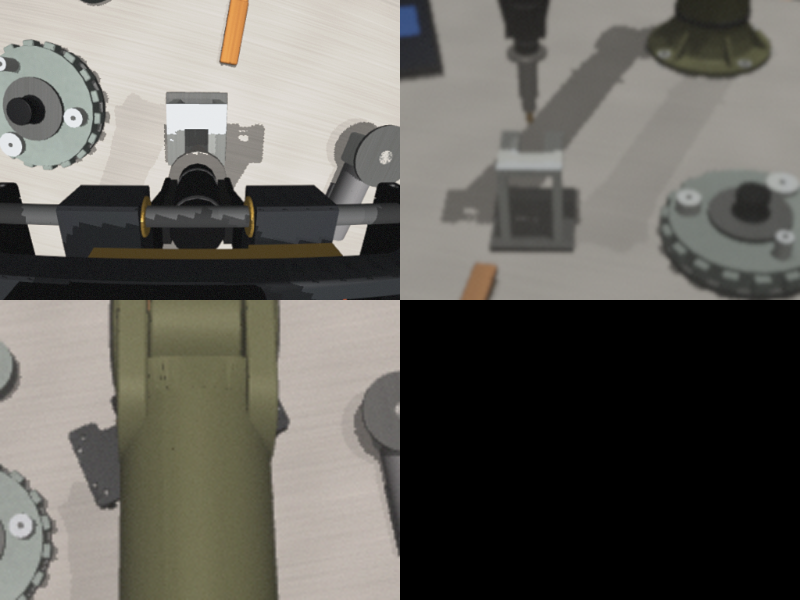

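```bash
python3 - <<'E'
from h import *
a=cv2.imread('pics/w4.png')[170:320,180:330];s=cv2.imread('pics/s4.png')[80:170,220:270]
A=cv2.resize(a,(600,600),interpolation=2)
S=cv2.resize(s,None,fx=4,fy=4,interpolation=2)
S=cv2.copyMakeBorder(S,0,240,0,0,0)
for dx,dy,col in[(0,0,(0,255,0)),(.003,0,(0,0,255))]:
    T=tcp(ctrl.get_state());o=T[:3,3]+T[:3,0]*dx; 
    for z in(.2545,.1595): 
        q=(proj('s4.png',[o[0],o[1],z])-[220,80])*4;cv2.circle(S,tuple(int(i) for i in q),3,col,1);print(q/4+[220,80])
    for z,r in((.2545,.024),(.2605,.024)):
        pts=[(proj('w4.png',[o[0]+r*np.cos(t),o[1]+r*np.sin(t),z])-[180,170])*4 for t in np.linspace(0,6.28,60)]
        cv2.polylines(A,[np.int32(pts)],True,col if z<.26 else (255,col[1],col[2]),1)
cv2.imwrite('pics/v5.png',np.hstack([A,S]))
E
```

```text
[243.4058716  115.66966158]
[244.77745831 149.92465863]
[243.32970228 116.28036562]
[244.70870731 150.58098537]
```

View pics/v5.png

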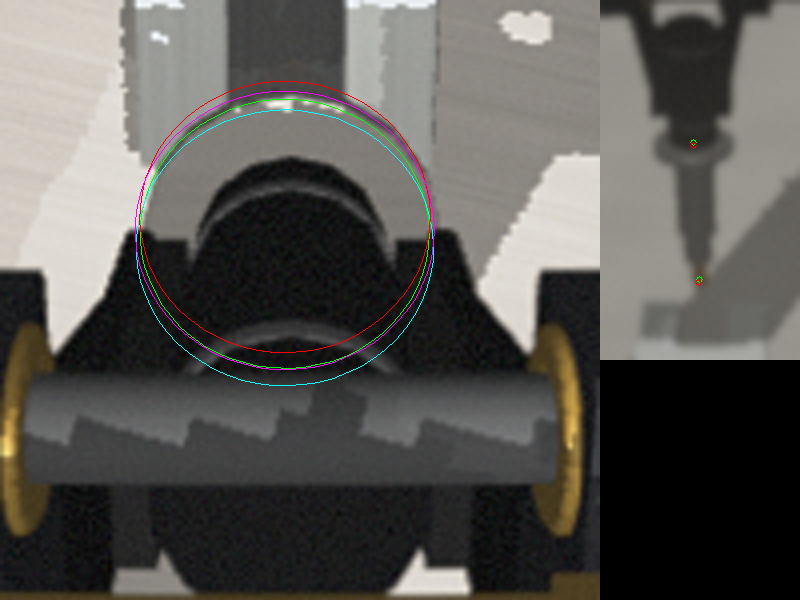

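```bash
python3 -c "
from h import *
print(to_tool([.5917,.1614,.215]))"
```

```text
[ 116.2 -305.9   62.8]
```

```bash
python3 -m crank '[[[4,-12,0,0,1],[8,-22,0,0,1],[12,-32,0,0,1],[13,-34,0,0,1],[13,-34,0,0,1],[13,-34,0,0,1],[13,-34,0,0,1],[13,-34,10,0,1],[12,-30,10,0,1],[8,-20,15,0,1]]]'; python3 -m crank '[[[5,-12,12,0,1],[2,-6,8,0,1],[0,-2,5,0,1],[0,0,2,0,1],[0,0,0,0,1],[0,0,0,0,1]]]';  python3 -c "
from h import *
print(to_tool([.5917,.1614,.215]),ctrl.get_state()['ft_force'])"
```

```text
time: 10.62
position: [0.5899, 0.1464, 0.2449]
tool_rot: [-3.115, -0.387, -0.002]
ft_force: [-0.1, -0.3, -2.2]
grip_width: 0.336
grip_force: 30.0
time: 11.12
position: [0.5933, 0.1597, 0.2183]
tool_rot: [3.118, 0.375, 0.001]
ft_force: [-0.6, -0.4, -1.6]
grip_width: 0.339
grip_force: 30.0
[-1.2 -2.1  3.3] [-0.62633219 -0.38418663 -1.59821762]
```

Correct, lower the tip to a few mm above the pad, and check in the scene and wrist views.

```bash
python3 -m crank '[[[-1,-2,5,0,1],[0,0,8,0,1],[0,0,6,0,1],[0,0,0,0,1],[0,0,0,0,1]]]'; python3 - <<'E'
from h import *
print(to_tool([.5917,.1614,.1939]),ctrl.get_state()['ft_force'])
grab('wrist','w6.png');grab('scene','s6.png');T=tcp(ctrl.get_state())
q=proj('s6.png',[.5922,.1615,.074]);print(q,proj('s6.png',[*T[:2,3],T[2,3]-.1199]))
a,b=int(q[0]),int(q[1]);s=cv2.imread('pics/s6.png')[b-30:b+20,a-25:a+25]
S=cv2.resize(s,(500,500),interpolation=2)
q=proj('w6.png',[.5922,.1615,.074]);print(q)
w=cv2.resize(cv2.imread('pics/w6.png')[int(q[1])-50:int(q[1])+50,int(q[0])-30:int(q[0])+30],(300,500),interpolation=2)
cv2.imwrite('pics/v6.png',np.hstack([S,w]))
E
```

```text
time: 11.53
position: [0.591, 0.1626, 0.1981]
tool_rot: [3.118, 0.378, -0.002]
ft_force: [-0.0, -0.9, -1.7]
grip_width: 0.34
grip_force: 30.0
[0.4 1.3 4.2] [-0.0132836  -0.88207776 -1.70697634]
[372.50647509 207.83665966] [373.46190785 206.11518498]
[253.38497022 189.1149603 ]
```

View pics/v6.png

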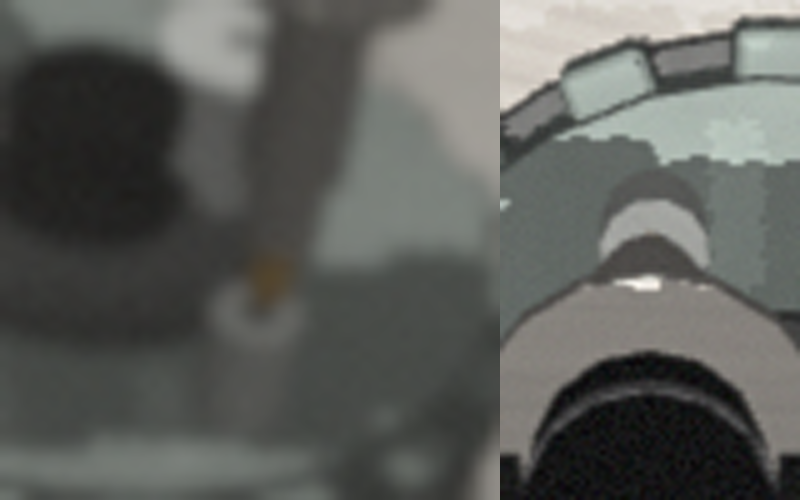

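```bash
python3 - <<'E'
from h import *
d=np.load('pics/w6.png.npz')
s=ctrl.get_state();T=tcp(s);x=T[:3,0];o=T[:3,3]
q=proj('w6.png',[.5922,.1615,.074]);c=[int(q[0])-30,int(q[1])-50]
pr=lambda n,X:print(n,((proj('w6.png',X)-c)*5+[500,0]).round(1))
P=np.array([.5922,.1615,.074]);print(tcp(s)[:3,3])
pr('padfront',P+.011*x);pr('padback',P-.011*x);pr('padR',P+.011*T[:3,1]);pr('padL',P-.011*T[:3,1])
for dx in(0,.002):
  for n,z,r in(('barrel',-.055,.012),('nosetop',-.055,.009),('nose',-.075,.009),('tip',-.095,.005),('collar',0,.024)):
    b=o+x*(dx+r);b[2]=o[2]-.0249+z;pr(n+str(dx),b)
E
```

```text
[0.59146681 0.16293005 0.19892621]
padfront [652.  195.4]
padback [651.9 304.6]
padR [708.3 250.6]
padL [595.5 250.6]
barrel0 [643.3 251.6]
nosetop0 [643.3 269.2]
nose0 [643.6 239.3]
tip0 [643.8 233.8]
collar0 [642.3 270.2]
barrel0.002 [643.3 239.8]
nosetop0.002 [643.3 257.5]
nose0.002 [643.6 228.4]
tip0.002 [643.8 223.6]
collar0.002 [642.3 255.1]
```

```bash
python3 -m crank '[[[0,1.5,0,0,1],[0,0,2,0,1],[0,0,1,0,1],[0,0,0,0,1]]]'; python3 -m crank '[[[0,0,1,0,1],[0,0,1,0,1],[0,0,0,0,1]]]';python3 -m crank '[[[0,0,1,0,1],[0,0,1,0,1],[0,0,0,0,1]]]';
```

```text
time: 11.97
position: [0.5916, 0.1614, 0.1956]
tool_rot: [3.119, 0.379, -0.001]
ft_force: [-0.4, -0.3, -1.8]
grip_width: 0.34
grip_force: 30.0
time: 12.22
position: [0.5917, 0.1616, 0.1938]
tool_rot: [3.119, 0.379, 0.0]
ft_force: [1.0, 0.4, -2.6]
grip_width: 0.341
grip_force: 30.0
time: 12.47
position: [0.5919, 0.1616, 0.1923]
tool_rot: [3.119, 0.379, 0.001]
ft_force: [-1.2, -1.1, 1.1]
grip_width: 0.335
grip_force: 30.0
```

```bash
python3 -m crank '[[[0,0,1,0,1],[0,0,1,0,1],[0,0,1.3,0,1],[0,0,0,0,1],[0,0,0,0,1]]]'
```

```text
time: 12.88
position: [0.5919, 0.1617, 0.1889]
tool_rot: [3.119, 0.379, 0.001]
ft_force: [-0.7, -0.2, 3.0]
grip_width: 0.34
grip_force: 30.0
```

```bash
python3 -m crank '[[[0,0,0,0,1],[0,0,0,0,1],[0,0,0,0,1],[0,0,0,0,1],[0,0,0,0,1],[0,0,0,0,1],[0,0,0,0,1]]]'; python3 -m crank '[[[0,0,-2,0,1],[0,0,-5,0,1],[0,0,-15,0,1],[0,0,-15,0,1],[0,0,-4,0,1],[0,0,0,0,1]]]'; python3 -c "
from h import *
print(to_tool([.5317,.0383,.195]))"
```

```text
time: 13.47
position: [0.5918, 0.1616, 0.1886]
tool_rot: [-3.119, -0.379, -0.0]
ft_force: [-0.1, -0.3, 3.1]
grip_width: 0.34
grip_force: 30.0
time: 13.97
position: [0.592, 0.1616, 0.2302]
tool_rot: [3.119, 0.379, 0.002]
ft_force: [-0.4, -0.5, -2.4]
grip_width: 0.335
grip_force: 30.0
[-88.1 105.3  35.1]
```

```bash
python3 -m crank '[[[-8,10,0,0,1],[-16,20,0,0,1],[-22,26,0,0,1],[-22,26,0,0,1],[-13,15,0,0,1],[-5,6,0,0,1],[-2,2,0,0,1],[0,0,0,0,1],[0,0,0,0,1],[0,0,0,0,1]]]'; python3 -c "
from h import *
print(to_tool([.5317,.0383,.195]))"
```

```text
time: 14.8
position: [0.5317, 0.0404, 0.2294]
tool_rot: [-3.117, -0.383, -0.0]
ft_force: [-0.7, 0.3, -1.7]
grip_width: 0.339
grip_force: 30.0
[-0.5  2.1 34.4]
```

```bash
python3 -m crank '[[[-0.3,1,10,0,1],[0,0,12,0,1],[0,0,9,0,1],[0,0,2,0,1],[0,0,0,0,1],[0,0,0,0,1],[0,0,0,0,1]]]'; python3 - <<'E'
from h import *
s=[tcp(ctrl.get_state())[:3,3]];print(s,to_tool([.5317,.0383,.1838]))
grab('wrist','w7.png');grab('scene','s7.png');T=tcp(ctrl.get_state())
q=proj('s7.png',[.532,.0386,.064]);a,b=int(q[0]),int(q[1]);S=cv2.resize(cv2.imread('pics/s7.png')[b-30:b+20,a-25:a+25],(500,500),interpolation=2)
q=proj('w7.png',[.532,.0386,.064]);c=[int(q[0])-30,int(q[1])-50];w=cv2.resize(cv2.imread('pics/w7.png')[c[1]:c[1]+100,c[0]:c[0]+60],(300,500),interpolation=2)
cv2.imwrite('pics/v7.png',np.hstack([S,w]))
P=np.array([.532,.0386,.064]);x=T[:3,0];o=T[:3,3]
pr=lambda n,X:print(n,((proj('w7.png',X)-c)*5+[500,0]).round(1))
pr('padfront',P+.016*x);pr('padL',P-.016*T[:3,1]);pr('padR',P+.016*T[:3,1])
for n,z,r in(('nose',-.075,.009),('tip',-.095,.005),('collar',0,.024)):
    b=o+x*r;b[2]=o[2]-.0249+z;pr(n,b)
E
```

```text
time: 15.38
position: [0.5317, 0.0376, 0.1969]
tool_rot: [3.119, 0.379, 0.001]
ft_force: [0.5, 0.1, -2.9]
grip_width: 0.341
grip_force: 30.0
[array([0.53172321, 0.03760128, 0.19693754])] [ 0.1 -0.7 13.1]
padfront [650.7 174.4]
padL [571.  252.7]
padR [730.4 252.8]
nose [655.5 252.4]
tip [655.6 246.9]
collar [654.9 283.2]
```

View pics/v7.png

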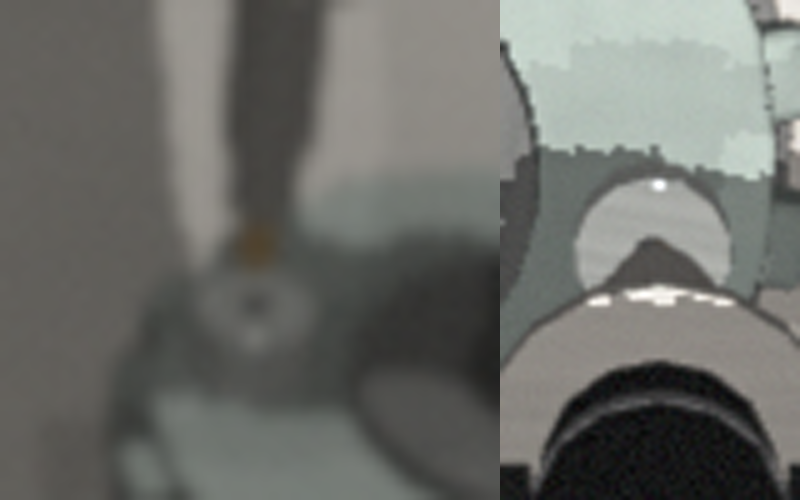

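```bash
python3 -m crank '[[[-1.3,0.3,3,0,1],[0,0,4,0,1],[0,0,3,0,1],[0,0,1,0,1],[0,0,0,0,1]]]'; python3 -m crank '[[[0,0,1.5,0,1],[0,0,1,0,1],[0,0,1,0,1],[0,0,0,0,1],[0,0,0,0,1]]]'
```

```text
time: 15.9
position: [0.5298, 0.0368, 0.185]
tool_rot: [-3.119, -0.379, 0.001]
ft_force: [-0.4, -0.1, -2.2]
grip_width: 0.341
grip_force: 30.0
time: 16.32
position: [0.5305, 0.037, 0.1825]
tool_rot: [3.118, 0.379, 0.001]
ft_force: [-0.9, 0.3, 1.3]
grip_width: 0.337
grip_force: 30.0
```

```bash
python3 -m crank '[[[0,0,1.2,0,1],[0,0,1.2,0,1],[0,0,1.2,0,1],[0,0,0,0,1],[0,0,0,0,1],[0,0,0,0,1],[0,0,0,0,1],[0,0,0,0,1],[0,0,0,0,1],[0,0,0,0,1]]]'; python3 -m crank '[[[0,0,0,0,1],[0,0,-2,0,1],[0,0,-8,0,1],[0,0,-20,0,1],[0,0,-15,0,1],[0,0,-4,0,1],[0,0,0,0,1]]]'; python3 -c "
from h import *
print(to_tool([.4538,.1518,.190]))"
```

```text
time: 17.15
position: [0.5303, 0.0369, 0.1786]
tool_rot: [3.119, 0.379, 0.001]
ft_force: [0.4, 0.8, 3.2]
grip_width: 0.337
grip_force: 30.0
time: 17.73
position: [0.5304, 0.0368, 0.2281]
tool_rot: [3.118, 0.379, 0.001]
ft_force: [0.5, -0.5, -2.8]
grip_width: 0.335
grip_force: 30.0
[ -46.9 -130.    38. ]
```

```bash
python3 -m crank '[[[-4,-12,0,0,1],[-8,-22,0,0,1],[-11,-30,0,0,1],[-11,-30,0,0,1],[-8,-22,0,0,1],[-4,-11,0,0,1],[-1,-3,0,0,1],[0,0,0,0,1],[0,0,10,0,1],[0,0,15,0,1]]]'; python3 -m crank '[[[0,0,8,0,1],[0,0,4,0,1],[0,0,0,0,1],[0,0,0,0,1],[0,0,0,0,1]]]'; python3 - <<'E'
from h import *
print(to_tool([.4540,.1520,.1738]),ctrl.get_state()['ft_force'])
grab('wrist','w8.png');grab('scene','s8.png');T=tcp(ctrl.get_state())
P=np.array([.4556,.1524,.054])
q=proj('s8.png',P);a,b=int(q[0]),int(q[1]);S=cv2.resize(cv2.imread('pics/s8.png')[b-30:b+20,a-25:a+25],(500,500),interpolation=2)
q=proj('w8.png',P);c=[int(q[0])-30,int(q[1])-50];w=cv2.resize(cv2.imread('pics/w8.png')[c[1]:c[1]+100,c[0]:c[0]+60],(300,500),interpolation=2)
cv2.imwrite('pics/v8.png',np.hstack([S,w]))
E
```

```text
time: 18.57
position: [0.4553, 0.1503, 0.2026]
tool_rot: [3.119, 0.374, 0.004]
ft_force: [1.0, -0.2, -2.1]
grip_width: 0.341
grip_force: 30.0
time: 18.98
position: [0.454, 0.1518, 0.1909]
tool_rot: [-3.119, -0.378, -0.001]
ft_force: [0.9, 0.4, -2.1]
grip_width: 0.337
grip_force: 30.0
[ 0.1 -0.2 17.1] [ 0.92446861  0.40103675 -2.09439374]
```

View pics/v8.png

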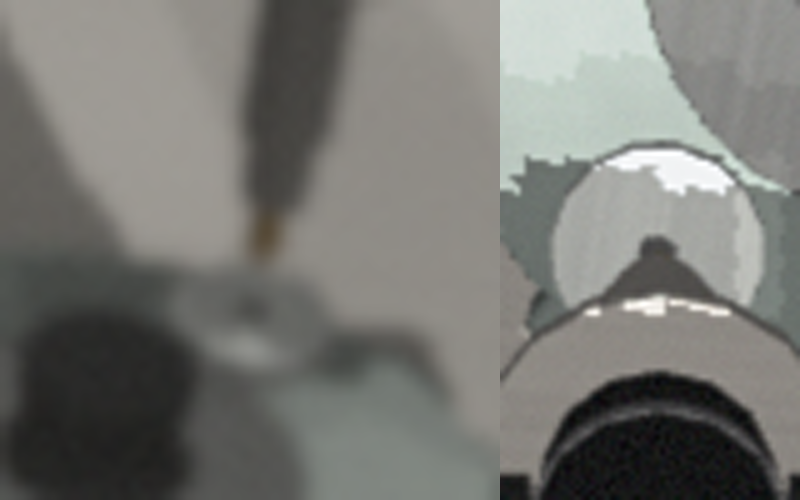

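```bash
python3 -m crank '[[[0,0,5,0,1],[0,0,6,0,1],[0,0,3,0,1],[0,0,2,0,1],[0,0,1,0,1],[0,0,1,0,1],[0,0,1,0,1],[0,0,0,0,1],[0,0,0,0,1]]]'
```

```text
time: 19.83
position: [0.4533, 0.1518, 0.1717]
tool_rot: [3.118, 0.379, -0.0]
ft_force: [-2.9, -0.5, 2.0]
grip_width: 0.338
grip_force: 30.0
```

```bash
python3 -m crank '[[[0,0,1,0,1],[0,0,1,0,1],[0,0,0.8,0,1],[0,0,0,0,1],[0,0,0,0,1],[0,0,0,0,1],[0,0,0,0,1],[0,0,0,0,1],[0,0,0,0,1],[0,0,0,0,1]]]'; python3 -m crank '[[[0,0,0,0,1],[0,0,-2,0,1],[0,0,-8,0,1],[0,0,-20,0,1],[0,0,-30,0,1],[0,0,-30,0,1],[0,0,-20,0,1],[0,0,0,0,1]]]'; python3 -c "
from h import *
print(to_tool([.5534,-.1631,.279]))"
```

```text
time: 20.67
position: [0.4534, 0.1518, 0.1687]
tool_rot: [3.119, 0.379, -0.0]
ft_force: [-2.0, -0.5, 3.5]
grip_width: 0.34
grip_force: 30.0
time: 21.33
position: [0.4562, 0.153, 0.2833]
tool_rot: [-3.118, -0.379, -0.014]
ft_force: [1.5, -0.2, -2.7]
grip_width: 0.341
grip_force: 30.0
[ 18.6 330.1   4.7]
```

Now return to the stand using the recorded grasp pose.

```bash
python3 -m crank '[[[0,12,0,0,1],[2,25,0,0,1],[2,35,0,0,1],[2,36,0,0,1],[2,36,0,0,1],[2,36,0,0,1],[2,36,0,0,1],[2,36,0,0,1],[2,32,0,0,1],[2,22,0,0,1]]]'; python3 -m crank '[[[2,14,0,0,1],[1,7,0,0,1],[0,3,0,0,1],[0,0,0,0,1],[0,0,0,0,1],[0,0,0,0,1],[0,0,0,0,1]]]'; python3 -c "
from h import *
print(to_tool([.5534,-.1631,.279]),tcp(ctrl.get_state()).round(4))"
```

```text
time: 22.17
position: [0.5441, -0.1454, 0.2767]
tool_rot: [3.119, 0.373, -0.002]
ft_force: [-0.4, 0.5, -3.2]
grip_width: 0.34
grip_force: 30.0
time: 22.75
position: [0.5529, -0.162, 0.2791]
tool_rot: [3.118, 0.382, 0.001]
ft_force: [-0.5, -0.0, -2.6]
grip_width: 0.337
grip_force: 30.0
[0.2 1.2 0.1] [[ 9.704e-01  2.416e-01  5.000e-04  5.529e-01]
 [ 2.416e-01 -9.704e-01 -3.000e-04 -1.620e-01]
 [ 4.000e-04  4.000e-04 -1.000e+00  2.791e-01]
 [ 0.000e+00  0.000e+00  0.000e+00  1.000e+00]]
```

```bash
python3 -m crank '[[[0,0.7,8,0,1],[0,0,18,0,1],[0,0,20,0,1],[0,0,12,0,1],[0,0,5,0,1],[0,0,0,0,1],[0,0,0,0,1]]]'; python3 -c "
from h import *
print(to_tool([.5534,-.1631,.1499]))"; python3 -m crank '[[[0,0,8,0,1],[0,0,12,0,1],[0,0,15,0,1],[0,0,10,0,1],[0,0,5,0,1],[0,0,0,0,1],[0,0,0,0,1]]]'; python3 -c "
from h import *
print(to_tool([.5534,-.1631,.1499]))"
```

```text
time: 23.33
position: [0.5533, -0.1642, 0.2161]
tool_rot: [3.118, 0.379, 0.001]
ft_force: [-0.4, -0.7, -2.3]
grip_width: 0.342
grip_force: 30.0
[ 0.4 -1.  66.2]
time: 23.92
position: [0.5531, -0.1642, 0.1656]
tool_rot: [-3.118, -0.379, 0.0]
ft_force: [-0.5, 0.2, -2.6]
grip_width: 0.336
grip_force: 30.0
[ 0.6 -1.  15.7]
```

```bash
python3 -m crank '[[[0,-0.7,4,0,1],[0,0,5,0,1],[0,0,3,0,1],[0,0,2,0,1],[0,0,1,0,1],[0,0,0,0,1],[0,0,0,0,1]]]'; python3 -m crank '[[[0,0,0.7,0,1],[0,0,0,0,1],[0,0,0,0,1]]]'
```

```text
time: 24.5
position: [0.5529, -0.1636, 0.1508]
tool_rot: [3.119, 0.379, 0.0]
ft_force: [-0.1, -0.6, -2.4]
grip_width: 0.335
grip_force: 30.0
time: 24.75
position: [0.5529, -0.1636, 0.1501]
tool_rot: [3.119, 0.379, 0.0]
ft_force: [-0.3, -0.2, -3.4]
grip_width: 0.339
grip_force: 30.0
```

```bash
python3 -m crank '[[[0,0,0.6,0,1],[0,0,0.4,0,1],[0,0,0,0,1],[0,0,0,0,1]]]'
```

```text
time: 25.08
position: [0.553, -0.1636, 0.1498]
tool_rot: [3.118, 0.379, 0.001]
ft_force: [-2.6, 1.2, 5.1]
grip_width: 0.339
grip_force: 30.0
```

Seated. Release and rise.

```bash
python3 -m crank '[[[0,0,0,0,0.3],[0,0,0,0,0.2],[0,0,0,0,0.1],[0,0,0,0,0],[0,0,0,0,-0.5],[0,0,0,0,-1],[0,0,0,0,-1],[0,0,0,0,-1],[0,0,0,0,-1],[0,0,0,0,-1]]]'; python3 -m crank '[[[0,0,0,0,-1],[0,0,0,0,-1],[0,0,0,0,-1],[0,0,-5,0,-1],[0,0,-15,0,-1],[0,0,-30,0,-1],[0,0,-35,0,-1],[0,0,-35,0,-1],[0,0,-15,0,-1],[0,0,0,0,-1]]]'; python3 -m crank '[[[-20,0,0,0,-1],[-20,0,0,0,-1],[0,0,0,0,-1],[0,0,0,0,-1],[0,0,0,0,-1]]]'; python3 - <<'E'
from h import *
grab('wrist','w9.png');grab('scene','s9.png');grab('scene','s9.png')
a=cv2.resize(cv2.imread('pics/w9.png'),(400,300));s=cv2.resize(cv2.imread('pics/s9.png')[90:265,180:413],(400,300),interpolation=2)
cv2.imwrite('pics/v9.png',np.hstack([a,s]))
E
```

```text
time: 25.92
position: [0.5528, -0.1636, 0.149]
tool_rot: [3.119, 0.379, -0.0]
ft_force: [0.3, -0.2, 0.2]
grip_width: 0.871
grip_force: 0.0
time: 26.75
position: [0.5552, -0.1637, 0.2895]
tool_rot: [3.115, 0.379, 0.012]
ft_force: [0.7, 0.5, -0.6]
grip_width: 1.005
grip_force: 0.0
time: 27.17
position: [0.5141, -0.1729, 0.2837]
tool_rot: [-3.118, -0.379, 0.0]
ft_force: [-0.0, -0.3, 0.0]
grip_width: 1.0
grip_force: 0.0
```

View pics/v9.png

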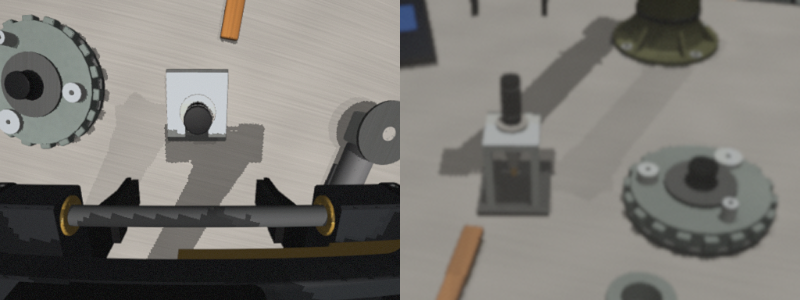

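The probe hangs upright in the fork with its collar on the plate (about (198,118) in the left panel), the cap's flange is flat on the ring, and the gripper is clear.

```bash
python3 -c "
from bench import job
print(job.close_job())"
```

```text
the job is handed in; nothing more can be done
None
```

The job is handed in: the cap is pressed home, the narrow, medium and wide pads were each touched in that order (about 5 mm in, over half a second), and the probe hangs back in its fork, all in about 27 s of the 64 s allowed.

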